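# Hold the drill press at depth for setting its stop

## Task

Get the bench drill press ready for the next hole: first, with the feed handle still at rest, turn the speed selector on top to third speed (three dots). Then pull the spring-return feed handle towards the front of the press until the depth pointer stands at the 20 mm line, and keep it there with the gripper so that I can lock the depth stop: finish while still holding the handle, do not let go. Leave the other things on the bench and the vise on the press as they are.

Things in the scene. Friction and masses are not known exactly. Their poses are not given: they have to be found in the camera images.
- press: Small bench drill press, fixed, turned differently each time. Origin on the bench under the spindle; +z up, -x = its front (operator's side), -y = its right side with the feed handle. Base plate 240 x 150 x 22 mm, x -75 to 165 mm; column at x 125; head 70 mm wide, 170 to 255 mm high; on it a black belt cover 96 mm wide, x -76 to 259, flat top 290 mm up; motor under its rear end.
- speed_selector (a joint): Speed selector on top of the belt cover near its front end, rad. Vertical axis at x -12 mm, y 0 of the press. Grows clockwise seen from above. Spring detents (clicks) at 0 = speed 1, 0.6 = speed 2, 1.2 = speed 3, 1.8 = speed 4; stops just beyond. Up to about 0.1 N m over a click. Starts at speed 1 or 2, rarely between. Round it each speed has a white line and 1, 2, 3 or 4 white dots.
- speed_grip (a point): On the selector's axis at gripping height, 30 mm above the cover's top. The knob: a disc 42 mm across, 8 mm high, on it a straight bar grip 42 mm long, 14 mm wide, from 8 to 34 mm above the cover. The point's x axis lies along the bar, the pointing end (white line) at -x. Keep fingertips 10 mm above the cover, over the disc.
- speed_nose (a point): Pointing end of the selector's bar, 20 mm from its axis, level with speed_grip. Seen from above it points 0.9 rad anticlockwise of the press's front (-x) at speed 1, 0.3 anticlockwise at speed 2, 0.3 clockwise at speed 3, 0.9 clockwise at speed 4.
- feed_handle (a joint): Feed handle, rad: 0 = at rest, grows as the upper spoke is pulled to the press's front and down; end stop 1.4. Hub on the right side of the head, three steel spokes 120 degrees apart with black balls, axis horizontal along the press's y. A spring always turns it back to 0: 0.4 N m at rest, 0.65 N m at 1 rad (5 to 8 N at a ball). Lowers the quill 20 mm per rad.
- hub (a point): On the feed handle's axis, in the plane of the ball centres: x +40 mm, y -88 mm, 215 mm above the bench in the press's frame. The ball centres circle it at 85 mm radius, 40 mm out from the belt cover's side.
- feed_ball (a point): Centre of the ball (28 mm across) of the upper spoke; moves with the handle. The 8 mm spoke leads from it down to the hub. At rest the spoke leans 0.5 rad from vertical towards the rear of the press, at handle angle a it leans 0.5 - a (so 0.5 rad to the front at 1 rad).
- quill (a joint): How far the quill (chuck, bit, depth pointer) is lowered, m: 0 = up, 0.02 = 20 mm, end stop 0.028. Always 0.02 m times the feed handle's angle.
- depth_pointer (a point): Tip of the white depth pointer on the rod beside the right side of the head; goes down with the quill.
- scale_20 (a point): The 20 mm line of the aluminium depth scale on the right side of the head. Lines every 5 mm, long ones at 0, 10, 20, 30 mm; 0 is the top line, level with the pointer at rest, so 20 mm is the second long line below it.
- drill_vise: Bystander, to be left alone: a small grey drill-press vise lying loose on the press's base plate under the bit, 110 x 60 x 34 mm. Origin: middle of its underside.
- chuck_key: Bystander, to be left alone: T-shaped steel chuck key, about 60 x 56 mm, lying on the bench in front of the press. Origin: underside, middle of the T bar; the stem lies along x.
- offcut: Bystander, to be left alone: a piece of pale board, 130 x 70 x 32 mm, lying in front of the press. Origin: middle of its underside.
- screw_jar: Bystander, to be left alone: glass jar with a steel lid, 68 mm across, 85 mm tall. Origin: middle of its underside.
- wrench: Bystander, to be left alone: steel open-ended wrench, 190 mm long. Origin: middle of its underside.
- screwdriver: Bystander, to be left alone: screwdriver, 210 mm long. Origin: middle of its underside.
- spray_can: Bystander, to be left alone: spray can, 66 mm across, 190 mm tall. Origin: middle of its underside.
- oil_bottle: Bystander, to be left alone: oil bottle, 70 mm across, 170 mm tall. Origin: middle of its underside.

How it is judged:
By the outcome, as a careful person would: the job done as asked, in the order asked, and still so for the second after the job is handed in, while the arm keeps its last pose, push and grip.
It also fails if it takes over 50 s, if anything falls off the work surface, if the arm or the gripper's body presses on something with over 40 N, if the wrist force passes 120 N, or if a joint passes its speed limit or range.

## Robot

A 6-joint arm with a two-finger parallel gripper is mounted at the origin on the work surface. World frame = base frame: x ahead of the robot, y to its left, z up, the work surface at z = 0. Lengths are in m, angles in degrees, forces in N, time in s.
With the tool pointing down it reaches from about 0.25 to 0.725 m from the base axis. Payload 9.7 kg.
Tool frame: the origin (TCP) lies at the very end of the fingers, on their centre line; the grasp point (between the pads) lies 19 mm behind it (bot.grip_depth is the distance from the TCP to the grasp point, in m); z points along the fingers, y is the direction in which the jaws open and shut (so a half turn about z gives the same grasp; the last joint's range is limited). The gripper opens to 85 mm and grips with 20 to 120 N. Pads are 22 mm wide; open, the fingers measure 114 mm over their backs; the gripper's body (76 mm by 85 mm) begins 54 mm behind the grasp point. The pads swing forward as they close: fully open they stand 13 mm farther back than shut.
Start: joints at [-70.932, 4.979, 10.078, 95.1, 0, 90], TCP at [0.18, -0.52, 0.231] pointing down, gripper open.
Joint ranges: [-179.16, 179.16], [-48.56, 103.87], [-65.8, 70.77], [-126.05, 130.52], [-82.76, 87.17], [-180, 180]. Speed limits (degrees/s): [127.2, 127.2, 147.25, 180, 180, 180].

## Interface

Orientations are given as [roll, pitch, yaw] about the fixed x, y, z axes, in that order (R = Rz(yaw) Ry(pitch) Rx(roll)).
In Python, from workcell import telemetry, optics, order, bot gives the robot as it stands. The module is installed in compiled form; this text tells all that it offers.
- The arm moves only by the shell command python3 -m inch 'ROWS' [FORCE]. ROWS is JSON, a list of rows, each a list of 7 numbers: the shift along the tool's x, y, z in m, then the turn, a rotation vector about the tool's x, y, z in rad, then the closure, from 0 (fully open) to 1 (shut). In form: [[tx, ty, tz, rx, ry, rz, grip], ...]. A call has 1 to 12 rows; each row is the pose to reach, as a shift and turn from the pose commanded when the call began, along the tool's axes at that moment; what a row does not reach only later rows make up. A row lasts 1/12 s, in which the tool goes at most 41.7 mm and 7.16 degrees, less where a joint would pass 70% of its speed; a pose out of reach is approached as far as the arm can. A call with a gripper value outside its range is refused whole. The fingers move at their own pace and stop on an object; FORCE is the grip in N (left out, the last holds). Time passes only in rows, so rows that repeat a pose let the fingers close. It gives the time, the measured TCP pose, the force and the opening at its end, in the units of the state.
- telemetry.get_obs(): the state, without advancing time (a new reading comes with each control period).
- optics.camera(name): name is "scene" or "top" or "wrist"; returns (picture, depth): 420x560x3 uint8, red, green, blue; 420x560 float32, m along the optical axis (not along the pixel's ray), 0 where there is no reading.
- optics.camera_info(name): a dict with "camera_matrix" (3x3 intrinsics, pixels), "xyz" and "attitude" of the camera in the world; the wrist camera has in their place "mount" (4x4, takes a point from camera to tool coordinates, whose origin is the TCP and whose axes are the flange's). Camera axes: x right, y down, z forward; pixel columns grow to the right and rows downward; lengths in m; the calibration is good to about 2 mm. A picture is of the moment at which its call begins: read the wrist's pose just before it. camera_info takes no time and is no camera call.
- order.job_done(): hands the job in, once; it reports no verdict.
The state is a dict: "time": time; "q": joint angles; "qd": joint speeds; "joint_efforts": joint torques, N m; "ee_pos": TCP position; "tcp_rot": TCP orientation; "wrist_force": force on the tool from outside, world axes, zero at the start; "torque": the same for the moment, N m; "opening": finger opening in m.
Only numpy, scipy, OpenCV 4.12 (cv2) and the standard library are available. Lean on these libraries where they do the work, as an engineer would, in place of code of your own. Each camera call takes 0.05 s, during which the arm holds its last target. There are 200 camera calls.

## Working session

There is one attempt and no reset: what is moved stays moved. The work goes in short steps, Python scripts to look and compute and a shell command to move; the robot and the scene stay as the last step left them, time stands still between calls to the robot, and variables do not carry over. Pictures are saved under pics/ and viewed, about 8 in all and at most 12, crops included, and the job is handed in when it is done.

```bash
mkdir -p pics
cat > h.py <<'E'
import numpy as np, cv2
from scipy.spatial.transform import Rotation as R
from workcell import telemetry, optics, order, bot
def shot(n,f=None):
    s=telemetry.get_obs(); im,d=optics.camera(n); i=optics.camera_info(n); K=np.array(i["camera_matrix"])
    if n=="wrist":
        T=np.eye(4);T[:3,:3]=R.from_euler('xyz',s["tcp_rot"],degrees=True).as_matrix();T[:3,3]=s["ee_pos"];T=T@np.array(i["mount"])
    else:
        T=np.eye(4);a=np.array(i["attitude"]);T[:3,:3]=a if a.shape==(3,3) else R.from_euler('xyz',a,degrees=True).as_matrix();T[:3,3]=i["xyz"]
    v,u=np.indices(d.shape); P=np.stack([(u-K[0,2])/K[0,0]*d,(v-K[1,2])/K[1,1]*d,d],-1)@T[:3,:3].T+T[:3,3]
    P[d==0]=np.nan
    if f: cv2.imwrite(f"pics/{f}.png",im[...,::-1])
    np.savez(f"{n}.npz",im=im,d=d,P=P,T=T,K=K)
    return im,d,P,T,K
def proj(p,T,K):
    c=(np.asarray(p)-T[:3,3])@T[:3,:3]; return (c@K.T)[...,:2]/c[...,2:]
E
python3 - <<'E'
from h import *
for n in("scene","top"):
    im,d,P,T,K=shot(n,n); i=optics.camera_info(n); print(n,i)
print(telemetry.get_obs(), bot.grip_depth)
a=cv2.imread("pics/scene.png");b=cv2.imread("pics/top.png")
cv2.imwrite("pics/both.png",np.vstack([a,b])[:, :] if 0 else cv2.resize(np.hstack([a,b]),(800,300)))
E
```

```text
scene {'camera_matrix': array([[432.11492102,   0.        , 274.0698087 ],
       [  0.        , 432.11492102, 204.9465443 ],
       [  0.        ,   0.        ,   1.        ]]), 'xyz': array([ 1.1299263 , -0.24225407,  1.32850237]), 'attitude': array([-150.62861114,    0.4681768 ,   65.98342514])}
top {'camera_matrix': array([[467.49738828,   0.        , 273.05282648],
       [  0.        , 467.49738828, 217.4023451 ],
       [  0.        ,   0.        ,   1.        ]]), 'xyz': array([2.16017182e-01, 7.13895954e-04, 1.86653097e+00]), 'attitude': array([-1.69466390e+02, -6.92618835e-02, -8.86672509e+01])}
{'time': 0.1, 'q': array([-7.09313006e+01,  5.00668057e+00,  1.00406020e+01,  9.50987807e+01,
       -1.97887912e-03,  9.00006424e+01]), 'qd': array([ 0.08060104, -0.07543851,  0.12716416,  0.08898513, -0.09858409,
       -0.01669221]), 'joint_efforts': array([ 3.79971616e-04, -5.21560693e+01,  4.65653729e+01,  1.59598718e-02,
       -5.91743878e-05,  8.27557415e-06]), 'ee_pos': array([ 0.17961396, -0.51964217,  0.23068053]), 'tcp_rot': array([-1.79935141e+02,  1.97960511e-03,  1.90680592e+01]), 'wrist_force': array([ 0.26625135,  0.77512266, -0.16922809]), 'torque': array([ 0.01275775, -0.04496205,  0.01779566]), 'opening': 0.08560763991914862} 0.0187
```

View pics/scene.png

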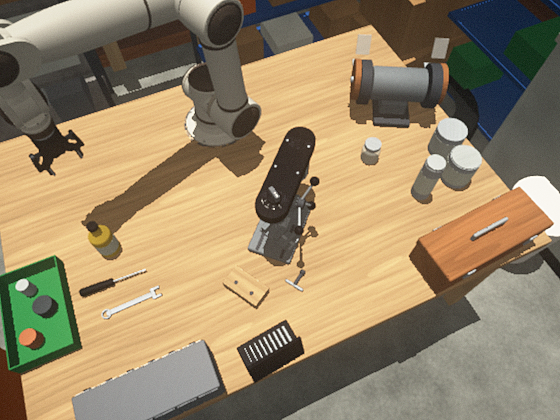

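View pics/top.png

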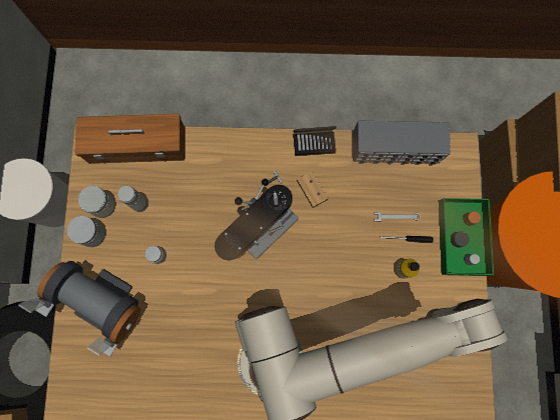

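The scene view shows the press (cover from (300,135) to (275,210)), with its front pointing away from the robot and to its right, and the feed handle on the far side around (300,210). Next I fit the cover top and check the knob.

Run:
```python
from h import *
for n in("scene","top"):
    z=np.load(n+".npz");P=z["P"];T=z["T"];K=z["K"];im=z["im"]
    m=(abs(P[...,2]-.29)<.008)&(P[...,0]>.25)&(P[...,0]<.75)&(abs(P[...,1])<.35)
    m=m.astype(np.uint8);k,l,st,_=cv2.connectedComponentsWithStats(m);j=1+np.argmax(st[1:,4]);Q=P[l==j]
    print(n,len(Q),np.median(Q[:,2]),cv2.minAreaRect(Q[:,:2].astype(np.float32)*1000))
    q=(P[...,2]>.305)&(P[...,2]<.34)&(P[...,0]>.25)&(P[...,0]<.75)&(abs(P[...,1])<.35)
    print("knob",P[q].mean(0) if q.any() else None,q.sum(), cv2.minAreaRect(P[q][:,:2].astype(np.float32)*1000) if q.sum()>4 else 0)
a=cv2.imread("pics/scene.png")[120:270,225:335];b=cv2.imread("pics/top.png")[160:270,205:335]
cv2.imwrite("pics/c1.png",np.hstack([cv2.resize(a,(440,600),interpolation=3),cv2.resize(b,(360,305),interpolation=3) if 0 else cv2.copyMakeBorder(cv2.resize(b,(360,305),interpolation=3),0,295,0,0,0)]))
```

```text
scene 2862 0.29024201648132997 ((497.19915771484375, 70.871337890625), (96.8720703125, 337.5518798828125), 45.19073486328125)
knob [ 0.57460895 -0.00390164  0.32010732] 102 ((571.6641845703125, -2.4817447662353516), (44.00099182128906, 14.379889488220215), 7.687467575073242)
top 2331 0.2895253486345122 ((495.56854248046875, 70.49113464355469), (96.8480224609375, 332.40362548828125), 45.39240646362305)
knob [0.56688895 0.00817543 0.3205857 ] 63 ((573.9935913085938, 56.41323471069336), (145.47091674804688, 40.69763946533203), 84.962158203125)
```

View pics/c1.png

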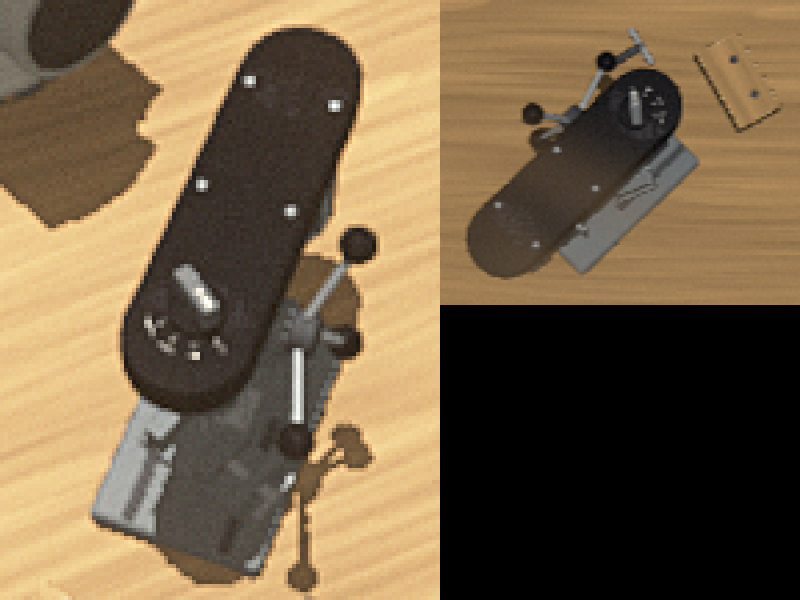

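Press yaw is 135°, and the knob bar at 7.7° means speed 1 (predicted 6.9°). I raise the arm and move over the knob.

```bash
python3 -m inch '[[0,0,-0.17,0,0,0.1,0],[0,0,-0.17,0,0,0.21,0],[0,0,-0.17,0,0,0.21,0],[0,0,-0.17,0,0,0.21,0],[0.538,-0.362,-0.18,0,0,0.21,0],[0.538,-0.362,-0.18,0,0,0.21,0],[0.538,-0.362,-0.18,0,0,0.21,0],[0.538,-0.362,-0.18,0,0,0.21,0],[0.538,-0.362,-0.18,0,0,0.21,0],[0.538,-0.362,-0.18,0,0,0.21,0],[0.538,-0.362,-0.18,0,0,0.21,0],[0.538,-0.362,-0.18,0,0,0.21,0]]'; python3 -c "
from h import *
print(telemetry.get_obs()['q'])"
```

```text
time: 1.1
ee_pos: [0.3809, -0.2519, 0.4037]
tcp_rot: [-180.0, 0.0, 7.0]
wrist_force: [1.0, -0.5, 0.1]
opening: 0.0852
[-3.34799818e+01  3.06915141e-01  2.54212214e+01  1.15118026e+02
  3.46957181e-04  1.39499349e+02]
```

```bash
python3 -m inch '[[0.218,-0.225,0,0,0,-1.5,0],[0.218,-0.225,0,0,0,-1.5,0],[0.218,-0.225,0,0,0,-1.5,0],[0.218,-0.225,0,0,0,-1.5,0],[0.218,-0.225,0,0,0,-1.5,0],[0.218,-0.225,0,0,0,-1.5,0],[0.218,-0.225,0,0,0,-1.5,0],[0.218,-0.225,0,0,0,-1.5,0],[0.218,-0.225,0,0,0,-1.5,0],[0.218,-0.225,0,0,0,-1.5,0],[0.218,-0.225,0,0,0,-1.5,0],[0.218,-0.225,0,0,0,-1.5,0]]'; python3 -m inch '[[0,0,0,0,0,-1.57,0],[0,0,0,0,0,-1.57,0],[0,0,0,0,0,-1.57,0],[0,0,0,0,0,-1.57,0],[0,0,0,0,0,-1.57,0],[0,0,0,0,0,-1.57,0],[0,0,0,0,0,-1.57,0],[0,0,0,0,0,-1.57,0],[0,0,0,0,0,-1.57,0],[0,0,0,0,0,-1.57,0],[0,0,0,0,0,-1.57,0],[0,0,0,0,0,-1.57,0]]'; python3 -c "
from h import *
print(telemetry.get_obs()['q'])
im,d,P,T,K=shot('wrist','w1')
for lo,hi in((.283,.297),(.316,.33)):
  m=((P[...,2]>lo)&(P[...,2]<hi)&(P[...,0]>.4)).astype(np.uint8);k,l,st,_=cv2.connectedComponentsWithStats(m)
  for j in range(1,k):
    if st[j,4]>150: Q=P[l==j];print(lo,len(Q),np.median(Q[:,2]),st[j],Q.mean(0),cv2.minAreaRect(Q[:,:2].astype(np.float32)*1000))
"
```

```text
time: 2.1
ee_pos: [0.5692, -0.0034, 0.4031]
tcp_rot: [-179.9, -0.0, 93.4]
wrist_force: [0.6, -1.0, 0.4]
opening: 0.0855
time: 3.1
ee_pos: [0.569, -0.0038, 0.4033]
tcp_rot: [-180.0, -0.0, 179.3]
wrist_force: [-0.4, -0.5, -0.4]
opening: 0.0855
[-3.78232240e-01  1.74652756e+01  4.50065527e+01  1.17589029e+02
 -2.11319424e-03  3.44970176e-01]
0.283 39295 0.2894874016980228 [  217     0   343   274 39295] [0.4993258  0.06983544 0.28945664] ((506.0787353515625, 63.01417541503906), (96.21833038330078, 309.340087890625), 45.39765548706055)
0.283 353 0.2935876016064555 [417 189  36  33 353] [0.56257963 0.11859574 0.29270041] ((564.2257080078125, 122.28736114501953), (18.62917137145996, 27.536075592041016), 54.07091522216797)
0.316 979 0.3231853630796561 [272 196  24  55 979] [ 0.56946196 -0.00166855  0.32298137] ((570.5697631835938, -1.6395998001098633), (41.2552604675293, 14.01591968536377), 7.212146282196045)
```

View pics/w1.png

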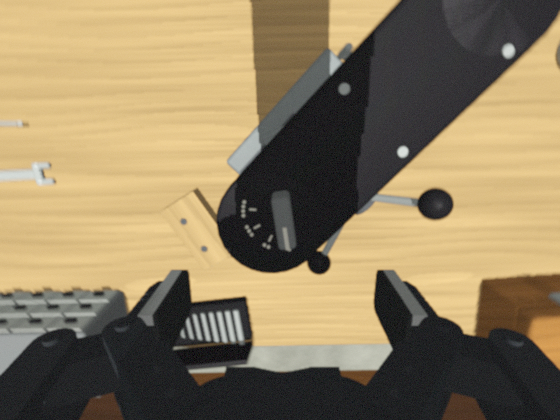

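Bar at 7.2° confirms speed 1, axis at (0.5706, -0.0016). Next I descend and grip.

```bash
python3 -m inch '[[-0.0014,0.002,0.03,0,0,-0.1,0],[-0.0014,0.002,0.06,0,0,-0.138,0],[-0.0014,0.002,0.085,0,0,-0.138,0],[-0.0014,0.002,0.101,0,0,-0.138,0],[-0.0014,0.002,0.101,0,0,-0.138,0.4],[-0.0014,0.002,0.101,0,0,-0.138,0.7],[-0.0014,0.002,0.101,0,0,-0.138,1],[-0.0014,0.002,0.101,0,0,-0.138,1],[-0.0014,0.002,0.101,0,0,-0.138,1],[-0.0014,0.002,0.101,0,0,-0.138,1],[-0.0014,0.002,0.101,0,0,-0.138,1],[-0.0014,0.002,0.101,0,0,-0.138,1]]' 40
```

```text
time: 4.15
ee_pos: [0.5709, -0.0025, 0.3039]
tcp_rot: [-179.9, 0.1, -173.2]
wrist_force: [1.1, -5.4, 6.0]
opening: 0.0133
```

```bash
python3 -m inch '[[0,0,0,0,0,0.12,1],[0,0,0,0,0,0.24,1],[0,0,0,0,0,0.36,1],[0,0,0,0,0,0.48,1],[0,0,0,0,0,0.6,1],[0,0,0,0,0,0.72,1],[0,0,0,0,0,0.84,1],[0,0,0,0,0,0.96,1],[0,0,0,0,0,1.08,1],[0,0,0,0,0,1.2,1],[0,0,0,0,0,1.21,1],[0,0,0,0,0,1.21,1]]'; python3 -m inch '[[0,0,0,0,0,0,0.5],[0,0,0,0,0,0,0],[0,0,0,0,0,0,0],[0,0,0,0,0,0,0],[0,0,0,0,0,0,0],[0,0,-0.03,0,0,0,0],[0,0,-0.06,0,0,0,0],[0,0,-0.1,0,0,0,0],[0,0,-0.1,0,0,0,0],[0,0,-0.1,0,0,0,0]]'; python3 -c "
from h import *
print(telemetry.get_obs()['q'])
im,d,P,T,K=shot('wrist','w2')
for lo,hi in((.283,.297),(.316,.33),(.275,.31)):
  m=((P[...,2]>lo)&(P[...,2]<hi)&(P[...,0]>.4)).astype(np.uint8);k,l,st,_=cv2.connectedComponentsWithStats(m)
  for j in range(1,k):
    if st[j,4]>150: Q=P[l==j];print(lo,len(Q),st[j],Q.mean(0),Q[:,2].max(),cv2.minAreaRect(Q[:,:2].astype(np.float32)*1000))
"
```

```text
time: 5.15
ee_pos: [0.5708, -0.0029, 0.3039]
tcp_rot: [179.9, 0.2, 117.4]
wrist_force: [-0.6, -7.6, 5.8]
opening: 0.0132
time: 5.98
ee_pos: [0.571, -0.0017, 0.4052]
tcp_rot: [179.8, 0.1, 117.5]
wrist_force: [0.1, -0.6, -0.9]
opening: 0.0854
[-1.70729132e-01  1.76118927e+01  4.54405945e+01  1.17562250e+02
  7.66482782e-03  6.23190120e+01]
0.283 30713 [  142     0   199   275 30713] [0.51917527 0.04920586 0.28937682] 0.29699801606499554 ((529.9622802734375, 38.85467529296875), (96.08082580566406, 241.33322143554688), 45.40435791015625)
0.283 384 [336  41  38  42 384] [0.5644338  0.12121651 0.29403446] 0.29698794739469375 ((566.604248046875, 125.22065734863281), (26.3288631439209, 27.476327896118164), 35.508602142333984)
0.316 953 [272 194  18  55 953] [ 5.70425304e-01 -4.93581323e-04  3.23024364e-01] 0.3257460243622247 ((570.839111328125, -1.589071273803711), (13.17892837524414, 41.23663330078125), 27.781538009643555)
0.275 31601 [  141     0   200   275 31601] [0.5206151  0.0478541  0.28960916] 0.30973474406453305 ((529.2991943359375, 39.51976776123047), (96.2559585571289, 243.2256622314453), 45.33046340942383)
0.275 1253 [ 336   41   38   43 1253] [0.56602137 0.123842   0.29803791] 0.30452103625271815 ((566.604248046875, 125.22065734863281), (26.3288631439209, 27.476327896118164), 35.508602142333984)
```

View pics/w2.png

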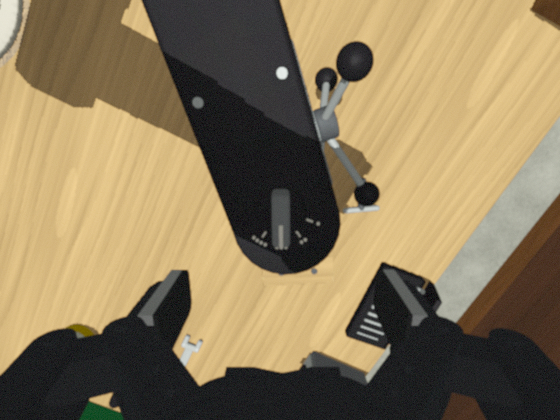

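Knob now at -62.2° (target -61.8°), so it points at speed 3. Resting ball measured at (0.5666, 0.1252, 0.2905), which agrees with the model. I hover over the ball with the jaws along the handle axis and half closed.

```bash
python3 -m inch '[[0.115,0.0555,0,0,0,-0.312,0.5],[0.115,0.0555,0,0,0,-0.312,0.5],[0.115,0.0555,0,0,0,-0.312,0.5],[0.115,0.0555,0.045,0,0,-0.312,0.5],[0.115,0.0555,0.045,0,0,-0.312,0.5],[0.115,0.0555,0.045,0,0,-0.312,0.5],[0.115,0.0555,0.045,0,0,-0.312,0.5],[0.115,0.0555,0.045,0,0,-0.312,0.5]]'; python3 -c "
from h import *
s=telemetry.get_obs();print(s['q'])
im,d,P,T,K=shot('wrist','w3')
m=((P[...,2]>.28)&(P[...,2]<.306)&(P[...,0]>.4)).astype(np.uint8);k,l,st,_=cv2.connectedComponentsWithStats(m)
for j in range(1,k):
    if st[j,4]>150: Q=P[l==j];print(len(Q),st[j],Q.mean(0),Q[:,2].max(),cv2.minAreaRect(Q[:,:2].astype(np.float32)*1000))
"
```

```text
time: 6.7
ee_pos: [0.5664, 0.1254, 0.3585]
tcp_rot: [180.0, 0.0, 135.3]
wrist_force: [-0.1, -0.5, -0.5]
opening: 0.0427
[1.24884154e+01 1.51317763e+01 3.64511773e+01 1.11285393e+02
 1.72543549e-03 5.71426749e+01]
40459 [   67     0   163   324 40459] [0.47120082 0.1008984  0.28922465] 0.2933570223721683 ((483.7469787597656, 85.67062377929688), (95.23898315429688, 223.1088409423828), 45.36502456665039)
1198 [ 263  209   39   39 1198] [0.56479356 0.12833261 0.2980511 ] 0.3040776413746614 ((566.2900390625, 126.82557678222656), (26.90279197692871, 25.74022674560547), 44.98432159423828)
199 [226 327   9  40 199] [0.61335391 0.02129677 0.28705581] 0.2904334713912906 ((612.0175170898438, 21.565635681152344), (5.671304225921631, 35.946781158447266), 44.81724166870117)
344 [153 369  25  30 344] [ 0.60101167 -0.04070183  0.28931394] 0.30394492322684785 ((600.44287109375, -34.22495651245117), (19.76307487487793, 45.463287353515625), 12.68407917022705)
```

View pics/w3.png

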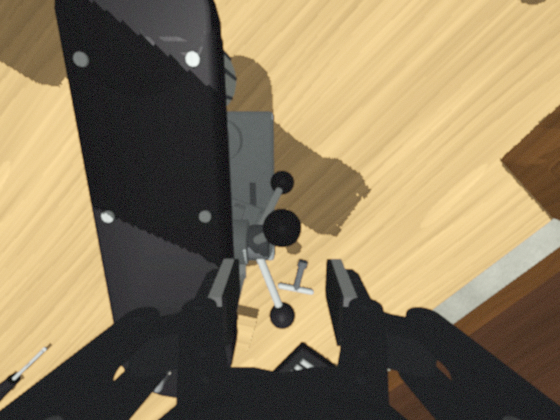

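```bash
python3 -m inch '[[0,0.001,0.02,0,0,0,0.5],[0,0.001,0.045,0,0,0,0.5],[0,0.001,0.065,0,0,0,0.5],[0,0.001,0.08,0,0,0,0.5],[0,0.001,0.088,0,0,0,0.5],[0,0.001,0.088,0,0,0,0.5]]' 50; python3 -m inch '[[0,0,0,0,0,0,0.6],[0,0,0,0,0,0,0.8],[0,0,0,0,0,0,1],[0,0,0,0,0,0,1],[0,0,0,0,0,0,1],[0,0,0,0,0,0,1]]' 60
```

```text
time: 7.25
ee_pos: [0.5672, 0.1261, 0.2691]
tcp_rot: [-180.0, -0.0, 135.3]
wrist_force: [-1.1, 0.8, -0.4]
opening: 0.043
time: 7.75
ee_pos: [0.5664, 0.1252, 0.2717]
tcp_rot: [-179.9, 0.1, 135.3]
wrist_force: [-8.1, -7.3, 4.2]
opening: 0.025
```

Opening of 25 mm is less than the 28 mm ball, and the tool was pushed up and inward. I re-grip a little lower and centred.

```bash
python3 -m inch '[[0,0,0,0,0,0,0.55],[0,0,0,0,0,0,0.55],[0,-0.0014,0.004,0,0,0,0.55],[0,-0.0014,0.004,0,0,0,0.55]]' 60;  python3 -m inch '[[0,0,0,0,0,0,0.7],[0,0,0,0,0,0,1],[0,0,0,0,0,0,1],[0,0,0,0,0,0,1],[0,0,0,0,0,0,1],[0,0,0,0,0,0,1]]' 60
```

```text
time: 8.08
ee_pos: [0.5664, 0.1256, 0.2656]
tcp_rot: [180.0, 0.0, 135.4]
wrist_force: [-0.7, -0.1, -0.2]
opening: 0.0386
time: 8.58
ee_pos: [0.5661, 0.1254, 0.2659]
tcp_rot: [-180.0, 0.0, 135.4]
wrist_force: [-3.4, -4.4, 3.6]
opening: 0.0251
```

```bash
python3 -m inch '[[-0.0077,0,-0.0037,0,0,0,1],[-0.0156,0,-0.0066,0,0,0,1],[-0.0239,0,-0.0087,0,0,0,1],[-0.0323,0,-0.01,0,0,0,1],[-0.0407,0,-0.0104,0,0,0,1],[-0.0492,0,-0.01,0,0,0,1],[-0.0576,0,-0.0087,0,0,0,1],[-0.0659,0,-0.0066,0,0,0,1],[-0.0738,0,-0.0037,0,0,0,1],[-0.0815,0,0,0,0,0,1],[-0.0815,0,0,0,0,0,1],[-0.0815,0,0,0,0,0,1]]'; python3 -c "
from h import *
for n in ('wrist','scene','top'): shot(n,n+'4')
b=np.hstack([cv2.resize(cv2.imread('pics/wrist4.png'),(400,300)),cv2.resize(cv2.imread('pics/scene4.png')[140:275,235:355],(400,450),interpolation=3)[:300]])
a=cv2.resize(cv2.imread('pics/top4.png')[150:260,220:330],(300,300),interpolation=3);c=cv2.resize(cv2.imread('pics/scene4.png')[170:245,250:350],(500,300),interpolation=3)
cv2.imwrite('pics/c4.png',np.vstack([b,np.hstack([a,c])]))"
```

```text
time: 9.58
ee_pos: [0.6245, 0.068, 0.265]
tcp_rot: [-180.0, -0.0, 135.3]
wrist_force: [0.6, 0.4, -0.5]
opening: -0.0004
```

View pics/c4.png

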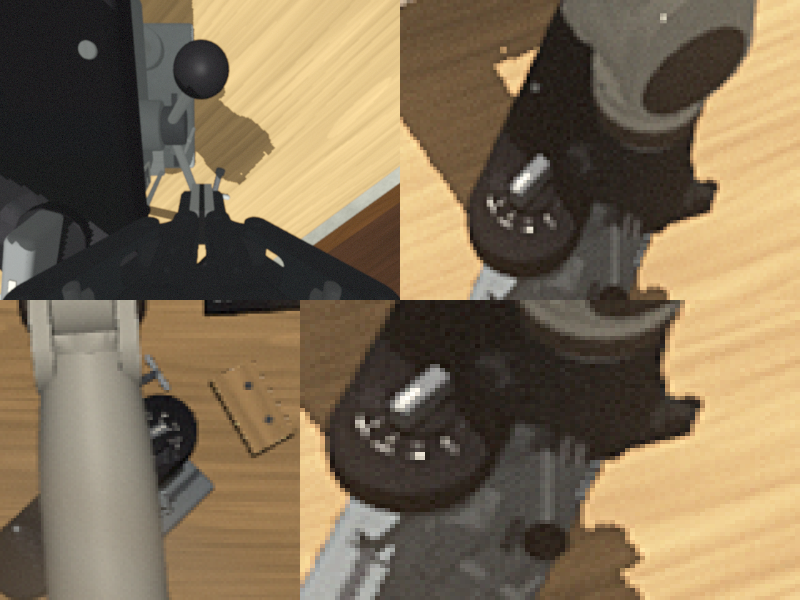

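The grip slipped: the fingers are shut, the ball is back at rest, and the selector is still at speed 3. I'll regrasp with the jaws along the pull direction and the tool tilted along the spoke, turning with it. That way one finger stands behind the ball and it can't slip out.

```bash
python3 -m inch '[[0,0,-0.04,0,0,0,1],[0,0,-0.08,0,0,0,1],[0,0,-0.12,0,0,-0.12,0.3],[0,0,-0.12,0,0,-1.57,0.3],[0.111,0,-0.12,0,0,-1.57,0.3],[0.111,0,-0.12,0,0,-1.57,0.3],[0.111,0,-0.12,0,0,-1.57,0.3],[0.111,0,-0.12,0,0,-1.57,0.3],[0.111,0,-0.12,0,0,-1.57,0.3],[0.111,0,-0.12,0,0,-1.57,0.3],[0.111,0,-0.12,0,0,-1.57,0.3],[0.111,0,-0.12,0,0,-1.57,0.3]]'; python3 -m inch '[[0,0,0,0,0,-0.12,0.3],[0,0,0,0,0,-0.24,0.3],[0,0,0,0,0,-0.366,0.3],[0,0,0,0,0,-0.366,0.3]]';python3 -m inch '[[0,0,0,0.12,0,0,0.3],[0,0,0,0.24,0,0,0.3],[0,0,0,0.36,0,0,0.3],[0,0,0,0.5,0,0,0.3],[0,0,0,0.5,0,0,0.3],[0,0,0,0.5,0,0,0.3]]'
cat > rel.py <<'E'
from h import *
s=telemetry.get_obs();Rt=R.from_euler('xyz',s['tcp_rot'],degrees=True).as_matrix()
f=np.array([.7108,-.7034,0]);z=np.array([0,0,1.]);B=np.array([.5663,.126,.290])
zt=np.sin(.5)*f-np.cos(.5)*z; print('q',s['q'].round(1)); print('tool z vs spoke',Rt[:,2],zt,'y.r',Rt[:,1]@np.array([.7034,.7108,0]))
for d in(.08,-.02): print(d,'tool delta',(Rt.T@(B-d*zt+ (0)*zt-s['ee_pos'])).round(4))
E
python3 rel.py
```

```text
time: 10.73
ee_pos: [0.5449, 0.1467, 0.3863]
tcp_rot: [-180.0, 0.1, -154.6]
wrist_force: [1.0, -0.1, -0.1]
opening: 0.0597
time: 11.07
ee_pos: [0.545, 0.1466, 0.3862]
tcp_rot: [-180.0, 0.0, -133.6]
wrist_force: [0.1, 0.6, -0.7]
opening: 0.0596
time: 11.57
ee_pos: [0.5439, 0.1474, 0.3857]
tcp_rot: [-151.4, 0.1, -134.0]
wrist_force: [0.5, -0.7, -0.1]
opening: 0.0597
q [ 28.5   0.4  18.8  99.  -27.1 -19.8]
tool z vs spoke [ 0.3451602  -0.33142204 -0.87807965] [ 0.34077567 -0.33722792 -0.87758256] y.r -0.010095309472258016
0.08 tool delta [-0.0005  0.0187  0.0188]
-0.02 tool delta [0.0002 0.0186 0.1188]
```

```bash
python3 -m inch '[[0,0.0186,0.0,0,0,0,0.3],[0,0.0186,0.03,0,0,0,0.3],[0,0.0186,0.06,0,0,0,0.3],[0,0.0186,0.09,0,0,0,0.3],[0,0.0186,0.119,0,0,0,0.3],[0,0.0186,0.119,0,0,0,0.3]]' 60; python3 -m inch '[[0,0,0,0,0,0,0.5],[0,0,0,0,0,0,0.6],[0,0,0,0,0,0,0.8],[0,0,0,0,0,0,1],[0,0,0,0,0,0,1],[0,0,0,0,0,0,1],[0,0,0,0,0,0,1]]' 60; python3 rel.py
```

```text
time: 12.07
ee_pos: [0.5747, 0.1158, 0.267]
tcp_rot: [-151.7, -0.3, -134.2]
wrist_force: [-1.0, -0.4, -0.8]
opening: 0.0598
time: 12.65
ee_pos: [0.5745, 0.1189, 0.2746]
tcp_rot: [-151.3, 0.2, -134.0]
wrist_force: [-4.9, 2.2, 3.2]
opening: 0.0252
q [ 24.2  -2.8   2.8  83.9 -26.4 -24.6]
tool z vs spoke [ 0.34683477 -0.3311883  -0.87750781] [ 0.34077567 -0.33722792 -0.87758256] y.r -0.01000895834231892
0.08 tool delta [-0.0001  0.0021 -0.0987]
-0.02 tool delta [0.0007 0.0021 0.0013]
```

```bash
python3 -m inch '[[0,-0.0034,0.0001,-0.05,0,0,1],[0,-0.0067,0.0003,-0.1,0,0,1],[0,-0.01,0.0008,-0.15,0,0,1],[0,-0.0133,0.0013,-0.2,0,0,1],[0,-0.0166,0.0021,-0.25,0,0,1],[0,-0.0198,0.003,-0.3,0,0,1],[0,-0.023,0.0041,-0.35,0,0,1],[0,-0.0261,0.0053,-0.4,0,0,1]]' 80
cat > ang.py <<'E'
from h import *
s=telemetry.get_obs();Rt=R.from_euler('xyz',s['tcp_rot'],degrees=True).as_matrix()
f=np.array([.7108,-.7034,0]);H=np.array([.595,.097,.215])
g=s['ee_pos']-.019*Rt[:,2]-H
print('q',s['q'].round(1),'handle angle from grasp point',.5+np.arctan2(g@f,g[2]),'radius',np.hypot(g@f,g[2]),'r off',g@np.array([.7034,.7108,0]),'tool lean',.5-np.arctan2(Rt[:,2]@f,-Rt[2,2]),s['torque'].round(2))
E
python3 ang.py
```

```text
time: 13.32
ee_pos: [0.5925, 0.1011, 0.2819]
tcp_rot: [-174.4, 0.1, -134.0]
wrist_force: [-4.6, 2.0, -1.4]
opening: 0.0245
q [ 11.8  10.2  21.5  98.   -4.6 -34.3] handle angle from grasp point 0.42459199459300195 radius 0.0860993308676101 r off 0.0010669600010056216 tool lean 0.4027892987813356 [ 0.24  0.83 -0.14]
```

The grip holds, with about 5 N of spring load toward the rear. I continue to 1.0 rad.

```bash
python3 -m inch '[[0,-0.0034,0.0001,-0.05,0,0,1],[0,-0.0067,0.0003,-0.1,0,0,1],[0,-0.01,0.0008,-0.15,0,0,1],[0,-0.0133,0.0013,-0.2,0,0,1],[0,-0.0166,0.0021,-0.25,0,0,1],[0,-0.0198,0.003,-0.3,0,0,1],[0,-0.023,0.0041,-0.35,0,0,1],[0,-0.0261,0.0053,-0.4,0,0,1],[0,-0.0291,0.0067,-0.45,0,0,1],[0,-0.0321,0.0082,-0.5,0,0,1],[0,-0.035,0.0099,-0.55,0,0,1],[0,-0.0378,0.0117,-0.6,0,0,1]]' 80; python3 ang.py; python3 -c "
from h import *
for n in ('wrist','scene','top'): shot(n,n+'5')
b=np.hstack([cv2.resize(cv2.imread('pics/wrist5.png'),(400,300)),cv2.resize(cv2.imread('pics/scene5.png')[175:250,250:350],(400,300),interpolation=3)])
cv2.imwrite('pics/c5.png',b)"
```

```text
time: 14.32
ee_pos: [0.6199, 0.0738, 0.2734]
tcp_rot: [151.2, -0.1, -134.0]
wrist_force: [-7.3, 1.4, -1.1]
opening: 0.0246
q [ -1.7  43.9  61.8 130.1  18.9 -51.4] handle angle from grasp point 1.0221630153374819 radius 0.08653641632862981 r off 0.0011542395158906681 tool lean 1.0030109277366712 [-0.36  0.64  0.4 ]
```

View pics/c5.png

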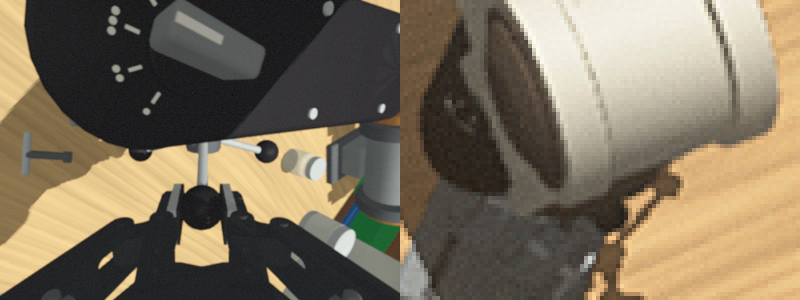

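The handle is held between the fingers (ball at (203,207) of the left panel), with the selector unchanged. As an independent check on the angle, I measure the chord between the two free balls.

Run:
```python
from h import *
from scipy.optimize import least_squares
z=np.load('wrist.npz');P=z['P'];T=z['T'];K=z['K'];im=z['im']
f=np.array([.7108,-.7034,0]);r=np.array([.7034,.7108,0]);H=np.array([.595,.097,.215])
c=[]
for s in(1,-1):
    e=H+.085*(np.sin(-.5+1+s*2*np.pi/3)*f+np.cos(.5+s*2*np.pi/3)*np.array([0,0,1])); print('pred',e,proj(e,T,K))
    m=(np.linalg.norm(P-e,axis=-1)<.024)&(im.max(-1)<75)&(abs((P-H)@r)<.02);Q=P[m]
    if len(Q)<20: print(len(Q));continue
    o=least_squares(lambda x:np.linalg.norm(Q-x,axis=1)-.014,e,loss='soft_l1',f_scale=.001); c.append(o.x)
    g=o.x-H; print(len(Q),o.x,'rms',np.sqrt(np.mean(o.fun**2)),'r off',g@r,'angle via hub',.5+((np.arctan2(g@f,g[2])-s*2*np.pi/3+np.pi)%(2*np.pi))-np.pi,'rad',np.hypot(g@f,g[2]))
if len(c)==2:
    v=c[0]-c[1]; print('chord',np.linalg.norm(v),'angle',.5+np.arctan2(-v[2],v@f))
```

```text
pred [0.62643525 0.06589202 0.14241119] [195.74513276 208.92113193]
346 [0.62637748 0.06741071 0.14129605] rms 0.0005932474274555418 r off 0.0010388475499255503 angle via hub 1.0178864704663964 rad 0.08538899696622239
pred [0.53459882 0.15677235 0.21299429] [371.89356454 210.54617392]
656 [0.5353969  0.15753726 0.21406102] rms 0.0005488158126893221 r off 0.0011050661232156536 angle via hub 1.0125455689945984 rad 0.08495298169067524
chord 0.1472922313825829 angle 1.0167029592942722
```

Three measures (1.013 to 1.018 rad, about 20.3 mm) put it slightly past the line. I ease back 0.015 rad, which also moves joint 4 away from its limit.

```bash
python3 -m inch '[[0,0.0005,0,0.008,0,0,1],[0,0.001,0,0.015,0,0,1],[0,0.001,0,0.015,0,0,1],[0,0.001,0,0.015,0,0,1],[0,0.001,0,0.015,0,0,1],[0,0.001,0,0.015,0,0,1]]' 80; python3 ang.py
python3 - <<'E'
from h import *
from scipy.optimize import least_squares
f=np.array([.7108,-.7034,0]);r=np.array([.7034,.7108,0]);H=np.array([.595,.097,.215])
im,d,P,T,K=shot('wrist','w6');c=[]
for s in(1,-1):
    e=H+.085*(np.sin(.5+s*2*np.pi/3)*f+np.cos(.5+s*2*np.pi/3)*np.array([0,0,1]))
    m=(np.linalg.norm(P-e,axis=-1)<.024)&(im.max(-1)<75)&(abs((P-H)@r)<.02);Q=P[m]
    c.append(least_squares(lambda x:np.linalg.norm(Q-x,axis=1)-.014,e,loss='soft_l1',f_scale=.001).x)
v=c[0]-c[1]; print('chord',np.linalg.norm(v),'angle',.5+np.arctan2(-v[2],v@f))
shot('scene','s6')
m=(P[...,2]>.318)&(P[...,2]<.33)&(np.hypot(P[...,0]-.5706,P[...,1]+.0016)<.03)
print(m.sum(),cv2.minAreaRect(P[m][:,:2].astype(np.float32)*1000))
E
```

```text
time: 14.97
ee_pos: [0.6193, 0.0745, 0.2739]
tcp_rot: [152.2, -0.1, -134.0]
wrist_force: [-8.7, 0.4, -2.5]
opening: 0.0245
q [ -1.4  42.6  60.1 128.8  18.3 -50.9] handle angle from grasp point 1.0061129197879717 radius 0.08654261628147215 r off 0.0011832441635452875 tool lean 0.9854816099463959 [-0.48  0.92  0.44]
chord 0.14741785583706268 angle 0.9999411175593422
8388 ((571.3958129882812, -1.8853588104248047), (14.259220123291016, 42.127864837646484), 28.38568878173828)
```

View pics/s6.png

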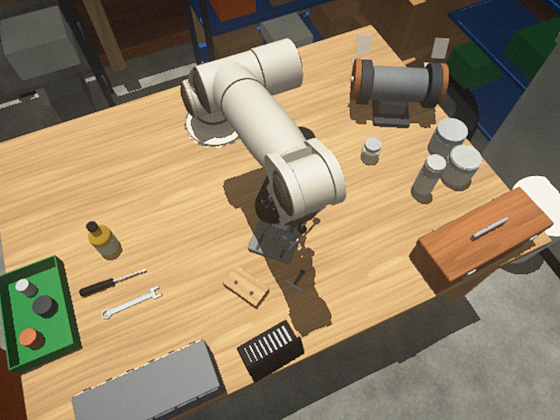

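The handle is at 1.000 rad (20.0 mm), still gripped, with the selector at speed 3 and the bystanders where they were: offcut at (245,287), key at (297,280). I hand the job in.

```bash
python3 -c "
from h import *
order.job_done(); s=telemetry.get_obs(); print(s['time'],s['opening'],s['ee_pos'])"
```

```text
the job is handed in; nothing more can be done
the job is handed in; nothing more can be done
```

The selector is on third speed and the feed handle is held at about 20 mm with the gripper still closed on the ball. I handed the job in at about 15 s on the robot's clock.

- **Speed selector:** I turned it from speed 1 to speed 3 with the handle at rest. The last check put the bar at -61.6°, against -61.9° for speed 3.
- **Feed handle:** My first grip, across the ball, slipped. The handle sprang back to rest before I had finished pulling. I regripped with a finger behind the ball and the tool lined up with the spoke, pulled to 1.015 rad, and eased back slightly.
- **Depth:** The two free balls gave 1.000 rad, which is 20.0 mm. The gripper's own position gave 1.006 rad, about 20.1 mm. I could not see the depth pointer or the 20 mm line, because the arm hid them from the camera, so the depth is worked out from the handle angle.
- **Hold:** The grip force is set to 80 N, and the gripper reads 24.5 mm on the 28 mm ball. It read about 25 mm on both grips, and I did not find out why it reads low. The spring pulls back with about 9 N, and joint 4 is 1.7° inside its limit.
- **Bystanders:** The objects visible in the last scene picture looked unmoved, but the arm partly hid the press and the vise. No contact with anything else showed in the force readings at the end of each move.

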